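# Draw the far case's bolt with the chip hook

## Robot

A 7-joint arm with a two-finger parallel gripper is mounted at the origin on the work surface. World frame = base frame: x ahead of the robot, y to its left, z up, the work surface at z = 0. Lengths are in m, angles in rad, forces in N, time in s.
With the tool pointing down it reaches from about 0.35 to 0.9 m from the base axis. Payload 7.2 kg.
Tool frame: the origin (TCP) lies where the fingers leave the gripper's body, on its centre line; the fingertips stand 80 mm ahead of it and the grasp point (between the pads) lies 61 mm ahead of it; z points along the fingers, y is the line along which they close (so a half turn about z gives the same grasp; the last joint's range is limited). The gripper opens to 88 mm and grips with 3 to 60 N. Pads are 20 mm wide; open, the fingers measure 115 mm over their backs; the gripper's body (75 mm by 178 mm) begins 61 mm behind the grasp point.
Start: joints at [-1.287, 0.411, -0.013, 1.596, 0.006, 1.134, -0.082], TCP at [0.215, 0.587, 0.303] pointing down, gripper open.
Joint ranges: [-2.95, 2.95], [-0.29, 1.99], [-1.47, 1.44], [0.14, 2.54], [-1.03, 4.17], [0.13, 1.85], [-2.86, 2.86]. Speed limits (rad/s): [2.39, 2.39, 3.01, 3.01, 3.14, 3.14, 3.14].

## Interface

Orientations are given as a rotation vector (axis times angle).
In Python, from rig import r gives the robot as it stands.
- The arm moves only by the tool step_arm, never from a script. Its argument "commands" is a list of rows, each an object with "linear": the shift along the tool's x, y, z normalised to -1 to 1, where 1 is 15 cm, a list of three; "twist": the turn, a rotation vector about the tool's x, y, z normalised to -1 to 1, where 1 is 360 degrees, a list of three. A call has 1 to 8 rows; each row is the pose to reach, as a shift and turn from the pose commanded when the call began, along the tool's axes at that moment, turning the shorter way round; what a row does not reach only later rows make up. A row lasts 1/8 s, in which the tool goes at most 62.5 mm and 10.7 degrees, less where a joint would pass 70% of its speed; a pose out of reach is approached as far as the arm can. A call with a number of a shift or a turn outside -1 to 1 is refused whole. A call with a gripper value outside its range is refused whole. "fingers" is the closure in counts, from 0 (fully open) to 255 (shut), set as the call begins (left out, the last holds). The fingers move at their own pace and stop on an object; the grip force is fixed at half the most. Time passes only in rows, so rows that repeat a pose let the fingers close. It gives the time, the measured TCP pose, the force, the opening and the grip force at its end, in the units of the state.
- r.state(): the state, without advancing time (a new reading comes with each control period).
- r.capture(name): name is "scene" or "top" or "wrist"; returns a dict with "color" (400x640x3 uint8, red, green, blue), "depth" (400x640 float32, m along the optical axis (not along the pixel's ray), 0 where there is no reading), "fovy" (degrees; the focal length in pixels is half the picture's height over the tangent of half this angle, whatever the lens; pixels are square), "cx", "cy" (the principal point, pixels), "cam_to_world" (4x4, takes a point from camera to world coordinates). Camera axes: x right, y down, z forward; pixel columns grow to the right and rows downward; lengths in m; the calibration is good to about 2 mm. A picture is of the moment at which its call begins.
- r.sign_off(): hands the job in; it is judged then, once.
Trained networks look in a picture, given as the dict that the camera call returned (one of the last four; its "shot" number tells which), for a name from the list of things; names that differ only in an ending like _2 or _b are one class to them, and where a whole thing is asked for, a point or a joint stands for the part that bears it (a point fixed in the world has none). Each returns a list of dicts, best first, with "confidence" (0 to 1); they miss things now and then, are a little off and sometimes report something else, mostly with a low value. They report only what shows in the picture. A call takes as long as a camera call.
- r.regions_of(thing, picture): "pixels" (400x640 bool, what is visible of it) and "uv" ([column, row] in pixels, amid what is visible of it).
The state is a dict: "t": time; "joint_positions": joint angles; "qd": joint speeds; "joint_torque": joint torques, N m; "tool_pos": TCP position; "tool_rot": TCP orientation; "force": force on the tool from outside, world axes, zero at the start; "ft_torque": the same for the moment, N m; "width": finger opening in m; "gripper_force": force on a finger pad.
Only numpy, scipy, OpenCV 4.12 (cv2) and the standard library are available. Lean on these libraries where they do the work, as an engineer would, in place of code of your own. Each camera call takes 0.05 s, during which the arm holds its last target. There are 200 camera calls.

## Task

Pick up the yellow-handled chip hook and use it to draw the slide bolt on top of the blue case fully open, towards the robot, without the robot itself touching the case. Leave the grey case's bolt shut, then lay the hook flat on the bench and let go of it.

Things in the scene. Friction and masses are not known exactly. Their poses are not given: they have to be found in the camera images.
- hook: Loose flat L-shaped chip hook, 0.24 kg: yellow handle 130 long, 20 wide, 28 tall (mm), 8 mm round steel shank and crook. Origin: handle's centre, 14 mm above the bench as it lies, near the centre of mass. x: along the shank; z up. Shank's axis: y = z = 0; the crook is bent square to +y at x = 300, from y = 0 to 55, z = 0. The red-handled straight drift is not the hook.
- blue_case: Blue steel case, fixed, 240 x 200 x 90 high (mm). Origin: on the bench, mid-foot of its front face, which looks to -x, at the robot. A bolt lies along x on its top at y = 0. From it rises a post: axis x = 145 minus the bolt's joint value, y = 0; 12 thick, up to 153 above the bench, its cap (top 8) orange, 16 wide. All else on it is under 115 high. A grey twin with its own bolt stands to its left or right.
- blue_bolt (a joint): Bolt of the blue case, in m: 0 shut, 0.050 fully drawn (hard stop); grows as the post moves along the case's -x, towards the robot. It starts between 0 and 0.006, needs about 2.5 N to slide and stays where it is left.
- grey_bolt (a joint): The same for the grey case's bolt, which must stay shut (it starts between 0 and 0.006).

How it is judged:
On the way, in this order (a step that is already met when the one before it is completed fails the run):
1. the hook is picked up (height (world z) of hook above 0.06 m), for 0.2 s.
2. the hook, bearing on the blue case's bolt, has drawn it more than 20 mm (value of joint blue_bolt above 0.02 m and contact force between hook and blue_case above 0.3 N), for 0.05 s.
At the end, for the whole second after the job is handed in: The blue case's bolt is drawn at least 38 of its 50 mm, the grey case's bolt is drawn less than 15 mm, and the hook lies still and flat on the bench (handle centre under 24 mm above it, flat within about 10 degrees), let go (value of joint blue_bolt above 0.038 m and value of joint grey_bolt below 0.015 m and height (world z) of hook below 0.024 m and angle between hook's own x axis and vertical between 1.4 and 1.74 rad and angle between hook's own y axis and vertical between 1.4 and 1.74 rad and linear speed of hook below 0.02 m/s); the robot touches nothing.
It fails at once if the robot itself touches the blue case or its bolt (over 1 N) (contact force between any of the fingers, the arm and blue_case above 1 N).
It fails at once if the grey case's bolt is drawn beyond 15 mm (value of joint grey_bolt above 0.015 m).
It also fails if it takes over 59 s, if anything falls off the work surface, if the arm or the gripper's body presses on something with over 40 N, if the wrist force passes 120 N, or if a joint passes its speed limit or range.

## Working session

There is one attempt and no reset: what is moved stays moved. The work goes in short steps, Python scripts to look and compute and a tool call to move; the robot and the scene stay as the last step left them, time stands still between calls to the robot, and variables do not carry over. Pictures are saved under pics/ and viewed, at most 10 in all, crops included, and the job is handed in when it is done.

Besides the shell and the picture viewer there is one more tool, called by a JSON object that holds its "op" and its "data", one argument or row to a line. step_arm: Moves the arm, as the interface text tells. Scaled input: -1 to 1 covers 15 cm each way for a shift and 360 degrees each way for a turn. Its arguments: {"type":"object","properties":{"commands":{"type":"array"},"fingers":{"type":"number"}},"required":["commands"]}

```bash
ls; mkdir -p pics; cat > h.py <<'E'
import numpy as np, cv2
from scipy.spatial.transform import Rotation as R
from rig import r
def cloud(p):
    d=p["depth"];H,W=d.shape;f=H/2/np.tan(np.radians(p["fovy"])/2)
    v,u=np.mgrid[:H,:W]
    c=np.stack([(u-p["cx"])*d/f,(v-p["cy"])*d/f,d],-1)
    T=np.array(p["cam_to_world"]);w=c@T[:3,:3].T+T[:3,3]
    w[d<=0]=np.nan
    return w
def save(p,n): cv2.imwrite("pics/"+n,p["color"][...,::-1])
E
python3 - <<'E'
from h import *
s=r.state();print({k:np.round(v,3) for k,v in s.items()})
for cam in("top","scene"):
    p=r.capture(cam);save(p,cam+"1.png");w=cloud(p)
    np.savez(cam+"1.npz",w=w,c=p["color"])
    print(cam,np.round(p["cam_to_world"],3).tolist())
    for t in("hook","blue_case","blue_bolt","grey_bolt"):
        for g in r.regions_of(t,p)[:2]:
            q=w[g["pixels"]];q=q[~np.isnan(q[:,0])]
            print(cam,t,round(g["confidence"],2),np.round(g["uv"]),g["pixels"].sum(),np.round(np.median(q,0),3),np.round(q.min(0),3),np.round(q.max(0),3))
E
```

```text
pics
{'t': np.float64(0.0), 'joint_positions': array([-1.287,  0.412, -0.013,  1.597,  0.006,  1.134, -0.082]), 'qd': array([-0.001,  0.   , -0.001,  0.001, -0.   ,  0.   , -0.   ]), 'joint_torque': array([ 0.0000e+00, -5.8795e+01,  6.4200e-01, -2.9108e+01, -5.4000e-02,
        1.8000e-02,  0.0000e+00]), 'tool_pos': array([0.215, 0.586, 0.302]), 'tool_rot': array([-5.500e-01, -3.093e+00,  3.000e-03]), 'force': array([-0.711,  0.329, -0.231]), 'ft_torque': array([ 0.01 , -0.023, -0.012]), 'gripper_force': np.float64(0.0), 'width': np.float64(0.088)}
top [[-0.028, -0.985, 0.168, 0.468], [-0.999, 0.031, 0.016, -0.031], [-0.021, -0.168, -0.986, 0.853], [0.0, 0.0, 0.0, 1.0]]
top hook 0.81 [446. 291.] 2270 [ 0.45  -0.205  0.021] [ 0.328 -0.328 -0.003] [0.496 0.028 0.033]
top blue_case 0.65 [417.  60.] 15454 [ 0.807 -0.165  0.09 ] [ 0.731 -0.302 -0.002] [ 0.957 -0.059  0.149]
top blue_bolt 0.88 [419.  27.] 472 [ 0.857 -0.168  0.107] [ 0.8   -0.185  0.089] [ 0.902 -0.16   0.149]
top grey_bolt 0.62 [216.  34.] 760 [0.851 0.139 0.107] [0.773 0.127 0.089] [0.921 0.163 0.156]
scene [[-0.091, 0.668, -0.739, 1.235], [0.996, 0.059, -0.069, 0.017], [-0.003, -0.742, -0.671, 0.64], [0.0, 0.0, 0.0, 1.0]]
scene hook 0.72 [244. 170.] 1134 [ 0.468 -0.237  0.018] [ 0.335 -0.32  -0.002] [0.498 0.029 0.031]
scene blue_case 0.91 [222. 324.] 23132 [ 0.9   -0.161  0.09 ] [ 0.652 -0.324 -0.002] [ 0.989 -0.055  0.155]
scene blue_bolt 0.87 [215. 298.] 785 [ 0.886 -0.167  0.107] [ 0.81  -0.178  0.091] [ 0.944 -0.157  0.155]
scene grey_bolt 0.61 [436. 297.] 729 [0.862 0.14  0.107] [0.784 0.129 0.091] [0.92  0.161 0.155]
```

View pics/top1.png

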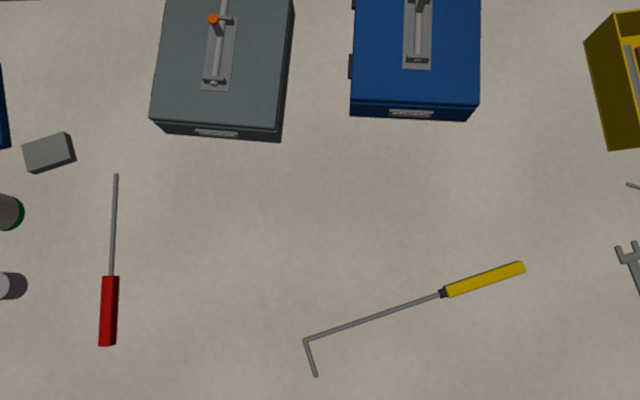

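View pics/scene1.png

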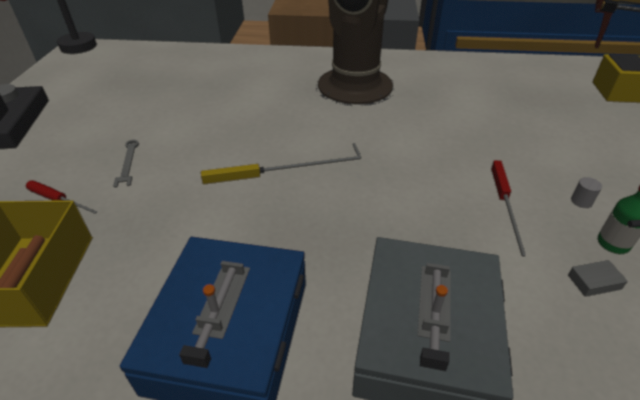

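```bash
cat > m.py <<'E'
from h import *
for cam in("top","scene"):
    f=np.load(cam+"1.npz");w=f["w"];hsv=cv2.cvtColor(f["c"],cv2.COLOR_RGB2HSV).astype(int)
    h,s,v=hsv[...,0],hsv[...,1],hsv[...,2]
    x,y,z=w[...,0],w[...,1],w[...,2]
    m=(s>150)&(h>18)&(h<34)&(x>.3)&(x<.6)&(y<-.05)&(y>-.38)&(z>.022)&(z<.035)
    q=w[m];b=cv2.minAreaRect(q[:,:2].astype(np.float32)*1000);print(cam,"handle",m.sum(),np.round(b[0]),np.round(b[1]),round(b[2],1),q[:,2].mean().round(4))
    box=(x>.3)&(x<.5)&(y>-.19)&(y<.06)&(z>.004)&(z<.024)&(s<90)
    q=w[box];
    if len(q): 
        i=[q[:,1].argmax(),q[:,0].argmin()]
        a=q[(q[:,1]<-.03)];pf=np.polyfit(a[:,1],a[:,0],1);print(" shank x=%.4f*y+%.4f"%tuple(pf),"yaw",np.degrees(np.arctan2(1,pf[0])).round(2),"ext",np.round(q[i],4).tolist())
    for nm,ys in(("blue",(-.33,-.02)),("grey",(.02,.3))):
        o=(s>150)&(h<17)&(x>.75)&(x<1)&(y>ys[0])&(y<ys[1])&(z>.135)
        if o.any(): q=w[o];t=q[q[:,2]>.148];print(" cap",nm,o.sum(),np.round(q.mean(0),4),"top",len(t),np.round(t.mean(0),4),np.round(np.ptp(t,0),4))
    o=(h>95)&(h<125)&(s>120)&(x>.6)&(x<1.05)&(y>-.35)&(y<-.02)&(abs(z-.09)<.006)
    q=w[o];b=cv2.minAreaRect(q[:,:2].astype(np.float32)*1000);print(" case top",np.round(b[0]),np.round(b[1]),round(b[2],1),np.round(cv2.boxPoints(b)).tolist())
    o=(x>.78)&(x<.98)&(abs(y+.165)<.04)&(z>.1)&(z<.112)&(s<90)
    q=w[o];b=cv2.fitLine(q[:,:2].astype(np.float32),cv2.DIST_HUBER,0,.01,.01).ravel();print(" bolt line",np.round(b,4))
E
python3 m.py
```

```text
top handle 964 [ 469. -264.] [ 18. 129.] 17.1 0.0279
 shank x=-0.2850*y+0.3890 yaw 105.91 ext [[0.3286, 0.0568, 0.0041], [0.3014, -0.0196, 0.0051]]m.py:15: RuntimeWarning: Mean of empty slice.
  if o.any(): q=w[o];t=q[q[:,2]>.148];print(" cap",nm,o.sum(),np.round(q.mean(0),4),"top",len(t),np.round(t.mean(0),4),np.round(np.ptp(t,0),4))
  ret = um.true_divide(
Traceback (most recent call last):
  File "m.py", line 15, in <module>
    if o.any(): q=w[o];t=q[q[:,2]>.148];print(" cap",nm,o.sum(),np.round(q.mean(0),4),"top",len(t),np.round(t.mean(0),4),np.round(np.ptp(t,0),4))
                                                                                                                                  ~~~~~~^^^^^
ValueError: zero-size array to reduction operation maximum which has no identity
```

```bash
sed -i 's/if o.any():/if (o\&(z>.148)).sum()>2:/' m.py; python3 m.py
```

```text
top handle 964 [ 469. -264.] [ 18. 129.] 17.1 0.0279
 shank x=-0.2850*y+0.3890 yaw 105.91 ext [[0.3286, 0.0568, 0.0041], [0.3014, -0.0196, 0.0051]]
 cap grey 89 [0.8552 0.139  0.1528] top 89 [0.8552 0.139  0.1528] [0.0157 0.015  0.0067]
 case top [ 827. -166.] [198. 176.] 85.4 [[731.0, -258.0], [906.0, -272.0], [922.0, -75.0], [747.0, -60.0]]
 bolt line [ 0.9965 -0.084   0.8403 -0.1675]
scene handle 379 [ 472. -260.] [ 21. 126.] 17.6 0.0272
 shank x=-0.3065*y+0.3915 yaw 107.04 ext [[0.3121, 0.0324, 0.0047], [0.3121, 0.0324, 0.0047]]
 cap blue 89 [ 0.8854 -0.1689  0.1528] top 89 [ 0.8854 -0.1689  0.1528] [0.0141 0.013  0.0053]
 cap grey 93 [0.8587 0.1409 0.1528] top 92 [0.8587 0.1409 0.1529] [0.0159 0.0122 0.0071]
 case top [ 862. -166.] [198. 239.] 84.9 [[734.0, -255.0], [972.0, -276.0], [989.0, -78.0], [752.0, -57.0]]
 bolt line [ 0.9966 -0.0821  0.8863 -0.1675]
```

{"op": "step_arm", "data": {
  "commands": [
    {"linear": [-0.18,-0.24,0],"twist": [0,0,0]},
    {"linear": [-0.36,-0.47,0],"twist": [0,0,0]},
    {"linear": [-0.54,-0.71,0],"twist": [0,0,0]},
    {"linear": [-0.71,-0.94,0],"twist": [0,0,0]}
  ],
  "fingers": 0
}}

```text
t: 1.0
tool_pos: [0.2672, 0.4162, 0.3028]
tool_rot: [0.55, 3.093, 0.001]
force: [0.8, -0.6, 0.1]
width: 0.0876
gripper_force: 0.0
```

{"op": "step_arm", "data": {
  "commands": [
    {"linear": [-0.18,-0.24,0],"twist": [0,0,0]},
    {"linear": [-0.36,-0.47,0],"twist": [0,0,0]},
    {"linear": [-0.54,-0.71,0],"twist": [0,0,0]},
    {"linear": [-0.71,-0.94,0],"twist": [0,0,0]}
  ]
}}

```text
t: 1.5
tool_pos: [0.3185, 0.2471, 0.3029]
tool_rot: [0.55, 3.093, 0.001]
force: [0.2, 0.1, -0.2]
width: 0.0876
gripper_force: 0.0
```

{"op": "step_arm", "data": {
  "commands": [
    {"linear": [-0.18,-0.24,0],"twist": [0,0,0]},
    {"linear": [-0.36,-0.47,0],"twist": [0,0,0]},
    {"linear": [-0.54,-0.71,0],"twist": [0,0,0]},
    {"linear": [-0.71,-0.94,0],"twist": [0,0,0]}
  ]
}}

```text
t: 2.0
tool_pos: [0.3699, 0.078, 0.303]
tool_rot: [0.55, 3.092, 0.001]
force: [-0.2, 0.7, -0.3]
width: 0.088
gripper_force: 0.0
```

{"op": "step_arm", "data": {
  "commands": [
    {"linear": [-0.18,-0.24,0],"twist": [0,0,0]},
    {"linear": [-0.36,-0.47,0],"twist": [0,0,0]},
    {"linear": [-0.54,-0.71,0],"twist": [0,0,0]},
    {"linear": [-0.71,-0.94,0],"twist": [0,0,0]},
    {"linear": [-0.71,-0.94,0],"twist": [0,0,0]}
  ]
}}

```text
t: 2.62
tool_pos: [0.4213, -0.0922, 0.3029]
tool_rot: [0.557, 3.091, -0.001]
force: [-0.2, 0.9, -0.1]
width: 0.0878
gripper_force: 0.0
```

```bash
cat > go.py <<'E'
import sys
from h import *
# target x y z, azimuth of tool y (deg), tool straight down -> scaled shift and turn
x,y,z,a=map(float,sys.argv[1:5])
s=r.state();A=R.from_rotvec(s["tool_rot"]);p=np.array(s["tool_pos"])
ty=np.array([np.cos(np.radians(a)),np.sin(np.radians(a)),0]);tz=np.array([0,0,-1.])
B=R.from_matrix(np.stack([np.cross(ty,tz),ty,tz],1))
print("t",s["t"],"now",p.round(4),"az",np.degrees(np.arctan2(A.as_matrix()[1,1],A.as_matrix()[0,1])).round(2))
print("lin",(A.inv().apply(np.array([x,y,z])-p)/.15).round(3),"twist",((A.inv()*B).as_rotvec()/2/np.pi).round(4))
E
python3 go.py .470 -.262 .2 17.2
```

```text
t 2.625 now [ 0.4213 -0.0922  0.3029] az 69.56
lin [-0.699 -0.947  0.688] twist [0.     0.0002 0.1454]
```

{"op": "step_arm", "data": {
  "commands": [
    {"linear": [-0.18,-0.24,0.17],"twist": [0,0,0.025]},
    {"linear": [-0.35,-0.48,0.34],"twist": [0,0,0.05]},
    {"linear": [-0.53,-0.71,0.52],"twist": [0,0,0.075]},
    {"linear": [-0.7,-0.947,0.69],"twist": [0,0,0.1]},
    {"linear": [-0.7,-0.947,0.69],"twist": [0,0,0.125]},
    {"linear": [-0.7,-0.947,0.69],"twist": [0,0,0.1455]},
    {"linear": [-0.7,-0.947,0.69],"twist": [0,0,0.1455]}
  ]
}}

```text
t: 3.5
tool_pos: [0.4709, -0.2579, 0.1988]
tool_rot: [-1.856, -2.534, -0.0]
force: [0.3, 0.5, 1.3]
width: 0.0877
gripper_force: 0.0
```

```bash
python3 go.py .470 -.262 .084 17.2; python3 - <<'E'
from h import *
p=r.capture("wrist");save(p,"w1.png");w=cloud(p)
hsv=cv2.cvtColor(p["color"],cv2.COLOR_RGB2HSV).astype(int)
m=(hsv[...,0]>18)&(hsv[...,0]<34)&(hsv[...,1]>140)&(w[...,2]>.02)&(w[...,2]<.036)
b=cv2.minAreaRect(w[m][:,:2].astype(np.float32)*1000);print(m.sum(),b,w[m][:,2].mean())
E
```

```text
t 3.5 now [ 0.4709 -0.2579  0.1988] az 17.57
lin [-0.025 -0.013  0.765] twist [-0.0001 -0.0001  0.001 ]
2988 ((468.19036865234375, -261.66632080078125), (18.88245964050293, 128.2782440185547), 16.93257713317871) 0.02868905131738312
```

{"op": "step_arm", "data": {
  "commands": [
    {"linear": [-0.01,-0.01,0.2],"twist": [0,0,0]},
    {"linear": [-0.02,-0.02,0.4],"twist": [0,0,0]},
    {"linear": [-0.025,-0.02,0.58],"twist": [0,0,0]},
    {"linear": [-0.025,-0.02,0.7],"twist": [0,0,0]},
    {"linear": [-0.025,-0.02,0.765],"twist": [0,0,0]},
    {"linear": [-0.025,-0.02,0.765],"twist": [0,0,0]}
  ]
}}

```text
t: 4.3
tool_pos: [0.4688, -0.2634, 0.0843]
tool_rot: [-1.857, -2.533, -0.0]
force: [-0.3, 0.3, 0.6]
width: 0.088
gripper_force: 0.0
```

{"op": "step_arm", "data": {
  "commands": [
    {"linear": [0,0,0],"twist": [0,0,0]},
    {"linear": [0,0,0],"twist": [0,0,0]},
    {"linear": [0,0,0],"twist": [0,0,0]},
    {"linear": [0,0,0],"twist": [0,0,0]},
    {"linear": [0,0,0],"twist": [0,0,0]},
    {"linear": [0,0,0],"twist": [0,0,0]},
    {"linear": [0,0,0],"twist": [0,0,0]},
    {"linear": [0,0,0],"twist": [0,0,0]}
  ],
  "fingers": 255
}}

```text
t: 5.3
tool_pos: [0.4689, -0.2635, 0.0844]
tool_rot: [1.858, 2.533, 0.0]
force: [0.2, -0.3, -0.0]
width: 0.0198
gripper_force: 30.0
```

{"op": "step_arm", "data": {
  "commands": [
    {"linear": [0,0,-0.1],"twist": [0,0,0]},
    {"linear": [0,0,-0.25],"twist": [0,0,0]},
    {"linear": [0,0,-0.45],"twist": [0,0,0]},
    {"linear": [0,0,-0.65],"twist": [0,0,0]},
    {"linear": [0,0,-0.85],"twist": [0,0,0]},
    {"linear": [0,0,-1],"twist": [0,0,0]},
    {"linear": [0,0,-1],"twist": [0,0,0]}
  ]
}}

```text
t: 6.18
tool_pos: [0.4692, -0.2639, 0.2362]
tool_rot: [1.857, 2.531, 0.002]
force: [0.5, 0.4, -2.1]
width: 0.0199
gripper_force: 30.0
```

{"op": "step_arm", "data": {
  "commands": [
    {"linear": [0,0,-0.15],"twist": [0,0,0]},
    {"linear": [0,0,-0.3],"twist": [0,0,0]},
    {"linear": [0,0,-0.3],"twist": [0,0,0]}
  ]
}}

```text
t: 6.55
tool_pos: [0.469, -0.2637, 0.2797]
tool_rot: [1.858, 2.532, 0.001]
force: [-0.0, -0.4, -3.1]
width: 0.0198
gripper_force: 30.0
```

```bash
cat > hk.py <<'E'
from h import *
import sys
p=r.capture(sys.argv[1]);save(p,sys.argv[2]);w=cloud(p);np.savez("last.npz",w=w,c=p["color"])
s=r.state();g=np.array(s["tool_pos"])
for q in r.regions_of("hook",p)[:1]:
    m=cv2.erode(q["pixels"].astype(np.uint8),np.ones((1,1)))>0
    a=w[m];a=a[~np.isnan(a[:,0])];a=a[abs(a[:,2]-(g[2]-.07))<.06]
    d=np.hypot(*(a[:,:2]-g[:2]).T)
    k=(d>.09)&(d<.29);L=cv2.fitLine(a[k].astype(np.float32),cv2.DIST_HUBER,0,.005,.01).ravel()
    if L[:3]@(L[3:]-g)<0:L[:3]*=-1
    print("conf",q["confidence"],k.sum(),"dir",L[:3].round(3),"yaw",np.degrees(np.arctan2(L[1],L[0])).round(2),"pitch",np.degrees(np.arcsin(L[2])).round(2),"pt",L[3:].round(4),"far",a[d.argmax()].round(4),d.max().round(4))
    c=a[d>.285];print("crook n",len(c),c.mean(0).round(4) if len(c) else "")
E
python3 hk.py scene s2.png; python3 hk.py top t2.png; python3 go.py .604 -.174 .265 -94.9
```

```text
conf 0.76 400 dir [-0.298  0.955 -0.   ] yaw 107.31 pitch -0.02 pt [ 0.416  -0.0828  0.2113] far [0.3274 0.0099 0.2129] 0.3076
crook n 84 [0.366  0.0167 0.2118]
conf 0.58 1075 dir [-0.297  0.955 -0.   ] yaw 107.28 pitch -0.01 pt [ 0.411  -0.0802  0.2114] far [0.3347 0.0121 0.2112] 0.3059
crook n 352 [0.3621 0.0153 0.2115]
t 6.75 now [ 0.4684 -0.2631  0.2781] az 17.47
lin [0.295 1.041 0.086] twist [-3.000e-04  1.000e-04  3.121e-01]
```

{"op": "step_arm", "data": {
  "commands": [
    {"linear": [0,0,0],"twist": [0,0,0.01]},
    {"linear": [0,0,0],"twist": [0,0,0.03]},
    {"linear": [0,0,0],"twist": [0,0,0.05]},
    {"linear": [0,0,0],"twist": [0,0,0.07]},
    {"linear": [0,0,0],"twist": [0,0,0.09]},
    {"linear": [0,0,0],"twist": [0,0,0.11]},
    {"linear": [0,0,0],"twist": [0,0,0.13]},
    {"linear": [0,0,0],"twist": [0,0,0.15]}
  ]
}}

```text
t: 7.75
tool_pos: [0.4685, -0.2633, 0.2784]
tool_rot: [-2.808, -1.407, 0.002]
force: [-0.2, 0.5, -2.3]
width: 0.0198
gripper_force: 30.0
```

{"op": "step_arm", "data": {
  "commands": [
    {"linear": [0,0,0],"twist": [0,0,0.02]},
    {"linear": [0,0,0],"twist": [0,0,0.04]},
    {"linear": [0,0,0],"twist": [0,0,0.06]},
    {"linear": [0,0,0],"twist": [0,0,0.08]},
    {"linear": [0,0,0],"twist": [0,0,0.1]},
    {"linear": [0,0,0],"twist": [0,0,0.12]},
    {"linear": [0,0,0],"twist": [0,0,0.14]},
    {"linear": [0,0,0],"twist": [0,0,0.15]}
  ]
}}

```text
t: 8.75
tool_pos: [0.4686, -0.2633, 0.2782]
tool_rot: [-3.142, 0.019, 0.003]
force: [0.7, -0.4, -2.8]
width: 0.0194
gripper_force: 30.0
```

```bash
python3 go.py .604 -.174 .265 -94.9
```

```text
t 8.75 now [ 0.4686 -0.2633  0.2782] az -90.71
lin [ 0.896 -0.606  0.087] twist [0.     0.0003 0.0116]
```

{"op": "step_arm", "data": {
  "commands": [
    {"linear": [0.1,-0.07,0.02],"twist": [0,0,0.002]},
    {"linear": [0.3,-0.2,0.04],"twist": [0,0,0.005]},
    {"linear": [0.5,-0.34,0.06],"twist": [0,0,0.008]},
    {"linear": [0.7,-0.47,0.08],"twist": [0,0,0.0115]},
    {"linear": [0.85,-0.57,0.09],"twist": [0,0,0.0115]},
    {"linear": [0.896,-0.606,0.09],"twist": [0,0,0.0115]},
    {"linear": [0.896,-0.606,0.09],"twist": [0,0,0.0115]},
    {"linear": [0.896,-0.606,0.09],"twist": [0,0,0.0115]}
  ]
}}

```text
t: 9.75
tool_pos: [0.6031, -0.1748, 0.266]
tool_rot: [3.139, -0.13, -0.0]
force: [-0.0, 0.4, -2.1]
width: 0.0196
gripper_force: 30.0
```

```bash
python3 hk.py scene s3.png; python3 - <<'E'
from h import *
f=np.load("last.npz");w=f["w"];hsv=cv2.cvtColor(f["c"],cv2.COLOR_RGB2HSV).astype(int)
o=(hsv[...,1]>150)&(hsv[...,0]<17)&(abs(w[...,2]-.152)<.006)&(w[...,0]>.75)&(w[...,0]<1)
q=w[o];print("caps",q[q[:,1]<0].mean(0),q[q[:,1]>0].mean(0))
k=(w[...,2]>.175)&(w[...,2]<.22)&(w[...,0]>.7)&(w[...,0]<1)&(abs(w[...,1]+.17)<.1)
q=w[k];print(len(q),q.min(0),q.max(0)); c=q[(q[:,0]>q[:,0].max()-.02)];print("crook",c[c[:,1].argmin()],c[c[:,1].argmax()],np.median(c,0))
E
python3 go.py .604 -.174 .2024 -94.9
```

```text
conf 0.56 622 dir [ 0.996 -0.087 -0.002] yaw -4.96 pitch -0.11 pt [ 0.8036 -0.1894  0.1985] far [ 0.9111 -0.1448  0.1952] 0.3094
crook n 355 [ 0.9044 -0.1763  0.1981]
caps [ 0.88675598 -0.16880645  0.15276623] [0.85881516 0.14075413 0.15291926]
963 [ 0.70050962 -0.20248729  0.19273645] [ 0.91151412 -0.14080099  0.20185266]
crook [ 0.89262723 -0.20248729  0.19705899] [ 0.90684812 -0.14080099  0.19608053] [ 0.90624161 -0.17458717  0.19839719]
t 9.85 now [ 0.6033 -0.1747  0.2661] az -94.77
lin [ 0.004 -0.005  0.425] twist [-0.     -0.      0.0004]
```

View pics/s3.png

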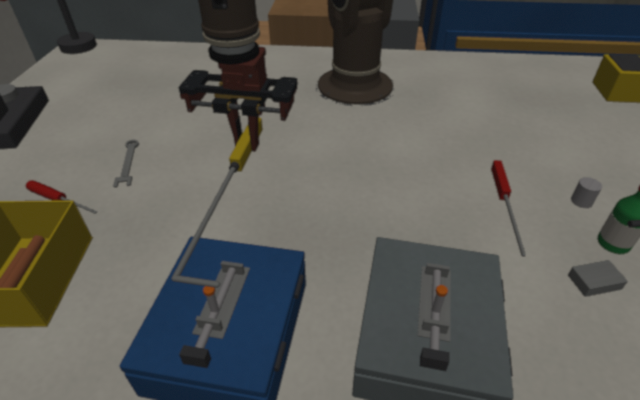

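{"op": "step_arm", "data": {
  "commands": [
    {"linear": [0.04,0,0],"twist": [0,0,0]},
    {"linear": [0.04,0,0.05],"twist": [0,0,0]},
    {"linear": [0.04,0,0.15],"twist": [0,0,0]},
    {"linear": [0.04,0,0.25],"twist": [0,0,0]},
    {"linear": [0.04,0,0.35],"twist": [0,0,0]},
    {"linear": [0.04,0,0.43],"twist": [0,0,0]},
    {"linear": [0.04,0,0.43],"twist": [0,0,0]}
  ]
}}

```text
t: 10.72
tool_pos: [0.6097, -0.1742, 0.2002]
tool_rot: [-3.139, 0.128, 0.003]
force: [0.2, -0.1, -1.8]
width: 0.02
gripper_force: 30.0
```

```bash
python3 hk.py scene s4.png;  python3 go.py .54 -.169 .2014 -94.9
```

```text
conf 0.74 544 dir [ 0.997 -0.083  0.002] yaw -4.75 pitch 0.09 pt [ 0.8342 -0.1903  0.1329] far [ 0.918  -0.1427  0.1319] 0.3096
crook n 320 [ 0.9106 -0.1735  0.1316]
t 10.825 now [ 0.6101 -0.1746  0.2016] az -94.68
lin [-0.469  0.001  0.001] twist [ 0.0001 -0.      0.0006]
```

View pics/s4.png

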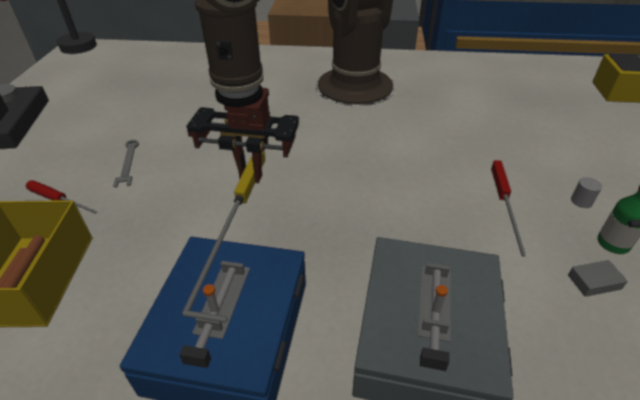

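{"op": "step_arm", "data": {
  "commands": [
    {"linear": [-0.05,0,0],"twist": [0,0,0]},
    {"linear": [-0.1,0,0],"twist": [0,0,0]},
    {"linear": [-0.15,0,0],"twist": [0,0,0]},
    {"linear": [-0.2,0,0],"twist": [0,0,0]},
    {"linear": [-0.25,0,0],"twist": [0,0,0]},
    {"linear": [-0.3,0,0],"twist": [0,0,0]},
    {"linear": [-0.35,0,0],"twist": [0,0,0]},
    {"linear": [-0.39,0,0],"twist": [0,0,0]}
  ]
}}

```text
t: 11.82
tool_pos: [0.5513, -0.1696, 0.2014]
tool_rot: [-3.139, 0.128, -0.0]
force: [3.5, 0.2, -2.7]
width: 0.0197
gripper_force: 30.0
```

```bash
cat > cap.py <<'E'
from h import *
f=np.load("last.npz");w=f["w"];hsv=cv2.cvtColor(f["c"],cv2.COLOR_RGB2HSV).astype(int)
o=(hsv[...,1]>150)&(hsv[...,0]<17)&(abs(w[...,2]-.152)<.006)&(w[...,0]>.75)&(w[...,0]<1)
q=w[o];print("caps",q[q[:,1]<0].mean(0),q[q[:,1]>0].mean(0),r.state()["force"])
E
python3 hk.py scene s5.png;python3 cap.py
```

```text
conf 0.57 528 dir [ 0.995 -0.095 -0.008] yaw -5.46 pitch -0.47 pt [ 0.742  -0.1825  0.1341] far [ 0.8597 -0.1401  0.135 ] 0.3105
crook n 288 [ 0.8525 -0.1693  0.1338]
caps [ 0.84509138 -0.16517981  0.15274983] [0.85884115 0.14082099 0.15295756] [ 0.30681042  0.46647209 -2.81442823]
```

{"op": "step_arm", "data": {
  "commands": [
    {"linear": [-0.015,0,0],"twist": [0,0,0]},
    {"linear": [-0.03,0,0],"twist": [0,0,0]},
    {"linear": [-0.04,0,0],"twist": [0,0,0]},
    {"linear": [-0.045,0,0],"twist": [0,0,0]}
  ]
}}

```text
t: 12.42
tool_pos: [0.545, -0.1691, 0.2014]
tool_rot: [-3.139, 0.128, 0.0]
force: [2.0, -0.3, -2.2]
width: 0.0197
gripper_force: 30.0
```

```bash
python3 hk.py scene s6.png;python3 cap.py;python3 go.py .56 -.169 .2014 -94.9
```

```text
conf 0.57 503 dir [ 0.996 -0.088 -0.005] yaw -5.03 pitch -0.26 pt [ 0.7475 -0.1836  0.1339] far [ 0.8536 -0.1406  0.1316] 0.31
crook n 272 [ 0.8465 -0.1686  0.1333]
caps [ 0.83894249 -0.16486443  0.15273989] [0.85858737 0.14090508 0.15262728] [ 1.46295553  0.39757059 -2.8798554 ]
t 12.525 now [ 0.545  -0.169   0.2014] az -94.67
lin [ 0.1   -0.008 -0.   ] twist [-0.      0.      0.0006]
```

{"op": "step_arm", "data": {
  "commands": [
    {"linear": [-0.01,0,0],"twist": [0,0,0]},
    {"linear": [-0.015,0,0],"twist": [0,0,0]},
    {"linear": [-0.015,0,0],"twist": [0,0,0]}
  ]
}}

```text
t: 12.9
tool_pos: [0.5432, -0.1688, 0.2015]
tool_rot: [3.139, -0.128, 0.001]
force: [5.0, 0.4, -3.8]
width: 0.0202
gripper_force: 30.0
```

```bash
python3 hk.py scene s7.png;python3 cap.py
```

```text
conf 0.86 417 dir [ 0.996 -0.087 -0.002] yaw -4.97 pitch -0.13 pt [ 0.7403 -0.183   0.1341] far [ 0.8514 -0.138   0.1337] 0.3097
crook n 208 [ 0.8455 -0.1673  0.1337]
caps [ 0.83778347 -0.16475847  0.15278956] [0.85875929 0.14084875 0.15285123] [ 4.34220293 -0.30536901 -3.23400044]
```

{"op": "step_arm", "data": {
  "commands": [
    {"linear": [0.05,0,0],"twist": [0,0,0]},
    {"linear": [0.1,0,0],"twist": [0,0,0]},
    {"linear": [0.1,0,0],"twist": [0,0,0]},
    {"linear": [0.1,0,-0.1],"twist": [0,0,0]},
    {"linear": [0.1,0,-0.25],"twist": [0,0,0]},
    {"linear": [0.1,0,-0.4],"twist": [0,0,0]},
    {"linear": [0.1,0,-0.48],"twist": [0,0,0]},
    {"linear": [0.1,0,-0.48],"twist": [0,0,0]}
  ]
}}

```text
t: 14.0
tool_pos: [0.558, -0.1702, 0.2746]
tool_rot: [-3.139, 0.128, -0.003]
force: [-0.1, -0.2, -3.5]
width: 0.0197
gripper_force: 30.0
```

```bash
python3 hk.py scene s8.png;python3 cap.py;python3 go.py .47 -.25 .27 17.4
```

```text
conf 0.92 528 dir [ 0.996 -0.085  0.001] yaw -4.88 pitch 0.05 pt [ 0.7569 -0.1844  0.2076] far [ 0.8664 -0.1395  0.206 ] 0.3101
crook n 304 [ 0.8598 -0.1695  0.2074]
caps [ 0.83761416 -0.16489827  0.15274362] [0.85880164 0.14083345 0.1529039 ] [ 0.48635067  0.27344169 -3.3868739 ]
t 14.1 now [ 0.5576 -0.1697  0.2731] az -94.66
lin [-0.539  0.581  0.02 ] twist [-1.000e-04 -1.000e-04 -3.113e-01]
```

{"op": "step_arm", "data": {
  "commands": [
    {"linear": [-0.1,0.12,0],"twist": [0,0,0]},
    {"linear": [-0.25,0.3,0],"twist": [0,0,0]},
    {"linear": [-0.4,0.5,0],"twist": [0,0,-0.01]},
    {"linear": [-0.54,0.67,0],"twist": [0,0,-0.03]},
    {"linear": [-0.54,0.67,0],"twist": [0,0,-0.05]},
    {"linear": [-0.54,0.67,0],"twist": [0,0,-0.07]},
    {"linear": [-0.54,0.67,0],"twist": [0,0,-0.09]},
    {"linear": [-0.54,0.67,0],"twist": [0,0,-0.11]}
  ]
}}

```text
t: 15.1
tool_pos: [0.4673, -0.2644, 0.2729]
tool_rot: [-2.995, -0.947, 0.002]
force: [0.2, -0.2, -3.0]
width: 0.0198
gripper_force: 30.0
```

{"op": "step_arm", "data": {
  "commands": [
    {"linear": [0,0,0],"twist": [0,0,-0.02]},
    {"linear": [0,0,0],"twist": [0,0,-0.04]},
    {"linear": [0,0,0],"twist": [0,0,-0.06]},
    {"linear": [0,0,0],"twist": [0,0,-0.08]},
    {"linear": [0,0,0],"twist": [0,0,-0.1]},
    {"linear": [0,0,0],"twist": [0,0,-0.12]},
    {"linear": [0,0,0],"twist": [0,0,-0.14]},
    {"linear": [0,0,0],"twist": [0,0,-0.16]}
  ]
}}

```text
t: 16.1
tool_pos: [0.4672, -0.2645, 0.2728]
tool_rot: [-2.168, -2.272, 0.001]
force: [-1.0, 1.1, -1.7]
width: 0.0197
gripper_force: 30.0
```

{"op": "step_arm", "data": {
  "commands": [
    {"linear": [0,0,0.1],"twist": [0,0,-0.02]},
    {"linear": [0,0,0.25],"twist": [0,0,-0.04]},
    {"linear": [0,0,0.4],"twist": [0,0,-0.04]},
    {"linear": [0,0,0.55],"twist": [0,0,-0.04]},
    {"linear": [0,0,0.7],"twist": [0,0,-0.04]},
    {"linear": [0,0,0.8],"twist": [0,0,-0.04]},
    {"linear": [0,0,0.8],"twist": [0,0,-0.04]}
  ]
}}

```text
t: 16.98
tool_pos: [0.4676, -0.2639, 0.1524]
tool_rot: [-1.87, -2.522, 0.002]
force: [0.1, 0.5, -2.9]
width: 0.02
gripper_force: 30.0
```

```bash
python3 hk.py scene s9.png;python3 cap.py;python3 go.py .47 -.263 .0845 17.4
```

```text
conf 0.67 231 dir [-0.287  0.958 -0.001] yaw 106.7 pitch -0.04 pt [ 0.4169 -0.0845  0.0847] far [0.3559 0.0196 0.0865] 0.3051
crook n 49 [0.3741 0.0188 0.0856]
caps [ 0.83757284 -0.16491806  0.15269288] [0.85865558 0.14088161 0.15271742] [ 0.01686352 -0.56737373 -1.54999182]
t 17.075 now [ 0.4687 -0.2642  0.1538] az 16.89
lin [0.005 0.011 0.462] twist [ 0.      0.0001 -0.0014]
```

View pics/s9.png

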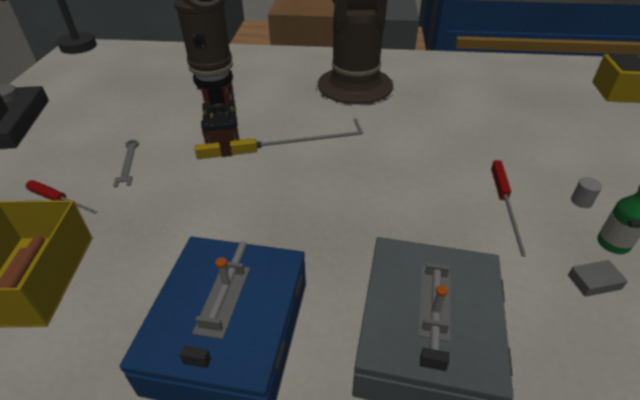

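{"op": "step_arm", "data": {
  "commands": [
    {"linear": [0,0,0.1],"twist": [0,0,0]},
    {"linear": [0,0,0.22],"twist": [0,0,0]},
    {"linear": [0,0,0.33],"twist": [0,0,0]},
    {"linear": [0,0,0.4],"twist": [0,0,0]},
    {"linear": [0,0,0.44],"twist": [0,0,0]},
    {"linear": [0,0,0.455],"twist": [0,0,0]},
    {"linear": [0,0,0.455],"twist": [0,0,0]}
  ]
}}

```text
t: 17.95
tool_pos: [0.4689, -0.2638, 0.0853]
tool_rot: [1.87, 2.524, 0.0]
force: [-0.3, -0.4, -2.7]
width: 0.0195
gripper_force: 30.0
```

Within about 1 mm of the bench, still unloaded; I lower slightly more and then open.

{"op": "step_arm", "data": {
  "commands": [
    {"linear": [0,0,0.004],"twist": [0,0,0]},
    {"linear": [0,0,0.007],"twist": [0,0,0]},
    {"linear": [0,0,0.007],"twist": [0,0,0]}
  ]
}}

```text
t: 18.32
tool_pos: [0.469, -0.2637, 0.0844]
tool_rot: [1.87, 2.524, 0.001]
force: [0.2, 0.4, -0.6]
width: 0.0199
gripper_force: 30.0
```

{"op": "step_arm", "data": {
  "commands": [
    {"linear": [0,0,0],"twist": [0,0,0]},
    {"linear": [0,0,0],"twist": [0,0,0]},
    {"linear": [0,0,0],"twist": [0,0,0]},
    {"linear": [0,0,0],"twist": [0,0,0]},
    {"linear": [0,0,0],"twist": [0,0,0]},
    {"linear": [0,0,0],"twist": [0,0,0]},
    {"linear": [0,0,0],"twist": [0,0,0]},
    {"linear": [0,0,0],"twist": [0,0,0]}
  ],
  "fingers": 0
}}

```text
t: 19.32
tool_pos: [0.4688, -0.2637, 0.0841]
tool_rot: [-1.87, -2.524, -0.0]
force: [0.8, -0.9, -0.0]
width: 0.0878
gripper_force: 0.0
```

{"op": "step_arm", "data": {
  "commands": [
    {"linear": [0,0,-0.1],"twist": [0,0,0]},
    {"linear": [0,0,-0.3],"twist": [0,0,0]},
    {"linear": [0,0,-0.55],"twist": [0,0,0]},
    {"linear": [0,0,-0.8],"twist": [0,0,0]},
    {"linear": [0,0,-1],"twist": [0,0,0]},
    {"linear": [0,0,-1],"twist": [0,0,0]}
  ]
}}

```text
t: 20.08
tool_pos: [0.4696, -0.2644, 0.2369]
tool_rot: [1.868, 2.52, 0.003]
force: [-0.1, -0.7, -0.1]
width: 0.0878
gripper_force: 0.0
```

```bash
python3 - <<'E'
from h import *
p=r.capture("scene");save(p,"s10.png");w=cloud(p);np.savez("last.npz",w=w,c=p["color"])
for q in r.regions_of("hook",p)[:1]:
    a=w[q["pixels"]];a=a[~np.isnan(a[:,0])];print(q["confidence"],np.median(a,0),a.min(0),a.max(0))
E
python3 cap.py
```

```text
0.57 [ 0.46742971 -0.23518251  0.01795261] [ 0.32233038 -0.32348392 -0.0020098 ] [0.49746421 0.02631318 0.03174805]
caps [ 0.83765986 -0.16487697  0.15280087] [0.85857651 0.14083302 0.15266888] [ 0.69666056  0.45374013 -0.41238627]
```

View pics/s10.png

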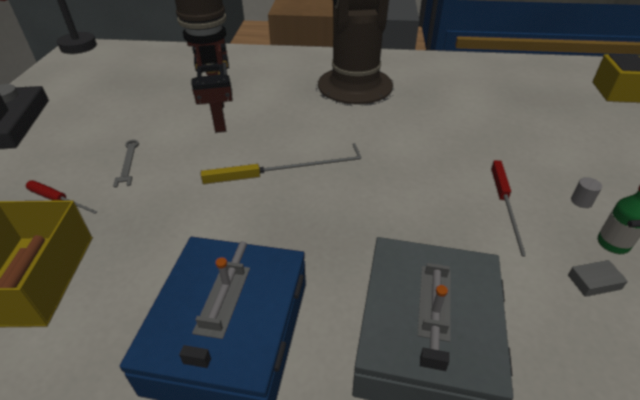

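The hook lies flat on the bench (handle near (230,173)) with the gripper clear above it. The blue bolt is drawn, with its cap at (221,263), and the grey cap is unmoved at (441,291).

```bash
python3 -c "
from rig import r
print(r.sign_off())"
```

```text
the job is handed in; nothing more can be done
None
```

The job is handed in (no verdict came back): the blue bolt is drawn about 49 mm to its stop, the grey bolt has not moved, and the hook lies flat on the bench, released, with the arm clear, at about 20 s of the 59 s allowed.

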